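# Oil the blue sharpening stone

## Robot

A 6-joint arm with a two-finger parallel gripper is mounted at the origin on a cart in front of the work surface, level with it; the furniture and walls round the work are solid. World frame = base frame: x ahead of the robot, y to its left, z up, the work surface at z = 0. Lengths are in m, angles in rad, forces in N, time in s.
With the tool pointing down it reaches from about 0.4 to 0.925 m from the base axis. Payload 3.4 kg.
Tool frame: the origin (TCP) lies midway between the tips of the shut fingers; the grasp point (between the pads) lies hold_point_z behind it (hold_point_z is the distance from the TCP to the grasp point, in m); x points along the fingers, y is the direction in which the jaws open and shut, and the axes are right-handed (so a half turn about x gives the same grasp; the last joint's range is limited). The gripper opens to 85 mm and grips with 20 to 120 N. Pads are 22 mm wide; open, the fingers measure 114 mm over their backs; the gripper's body (76 mm by 85 mm) begins 54 mm behind the grasp point. The pads swing forward as they close: fully open they stand 13 mm farther back than shut.
Start: joints at [1.175, 0.307, 1.506, -0, 1.328, -0.073], TCP at [0.182, 0.545, 0.231] pointing down, gripper open.
Joint ranges: [-3.12, 3.12], [-1.05, 2.28], [0.14, 2.33], [-1.42, 4.57], [0.1, 2.73], [-2.68, 2.68]. Speed limits (rad/s): [2.57, 2.57, 3.14, 3.14, 3.14, 3.14].

## Interface

Orientations are given as a rotation vector (axis times angle).
In Python, from rig import state, camera, sign_off, find_in, silhouettes, hold_point_z gives the robot as it stands.
- The arm moves only by the shell command python3 -m inch 'ROWS'. ROWS is JSON, a list that holds one entry, the list of rows, each a list of 5 numbers: the opening, from 0 (shut) to 1 (fully open), then the shift along the world's x, y, z in cm, then the turn about the world's z in rad. In form: [[[grip, x, y, z, yaw], ...]]. A call has 1 to 10 rows; each row shifts and turns the pose as measured when the row begins; what a row does not reach is not made up. A row lasts 1/8 s, in which the tool goes at most 62.5 mm and 10.7 degrees, less where a joint would pass 70% of its speed; a pose out of reach is approached as far as the arm can. A call with a gripper value outside its range is refused whole. The fingers move at their own pace and stop on an object; the grip force is fixed at half the most. Time passes only in rows, so rows that do not move let the fingers close. It gives the time, the measured TCP pose, the force and the opening at its end, in the units of the state.
- state(): the state, without advancing time (a new reading comes with each control period).
- camera(name): name is "side" or "top"; returns a dict with "pixels" (384x512x3 uint8, red, green, blue), "camera_matrix" (3x3 intrinsics, pixels), "R" (3x3) and "t" (3): a world point X has camera coordinates R X + t. Camera axes: x right, y down, z forward; pixel columns grow to the right and rows downward; lengths in m; the calibration is good to about 2 mm. A picture is of the moment at which its call begins. There is no depth.
- sign_off(): hands the job in, once; it reports no verdict.
Trained networks look in the newest picture that a camera, given by its name, has taken for a name from the list of things; names that differ only in an ending like _2 or _b are one class to them, and where a whole thing is asked for, a point or a joint stands for the part that bears it (a point fixed in the world has none). Each returns a list of dicts, best first, with "confidence" (0 to 1); they miss things now and then, are a little off and sometimes report something else, mostly with a low value. They report only what shows in the picture. A call takes as long as a camera call.
- find_in(name, camera): "extent" ([left, top, right, bottom] in pixels, round what is visible of it).
- silhouettes(name, camera): "region" (384x512 bool, what is visible of it) and "extent" ([left, top, right, bottom] in pixels, round what is visible of it).
The state is a dict: "time": time; "joint_positions": joint angles; "joint_velocities": joint speeds; "joint_torque": joint torques, N m; "position": TCP position; "ee_rot": TCP orientation; "ft_force": force on the tool from outside, world axes, zero at the start; "moment": the same for the moment, N m; "width": finger opening in m.
Only numpy, scipy, OpenCV 4.12 (cv2) and the standard library are available. Lean on these libraries where they do the work, as an engineer would, in place of code of your own. Each camera call takes 0.05 s, during which the arm holds its last target.

## Task

Two dispensers stand on the bench. Give the large blue-grey sharpening stone lying under the spout of one of them its full dose: press that dispenser's red plunger straight down, past the soft first stop and on to the stiffer second stop at the very bottom, keep it there for about a second, then let go so that it rises all the way up again. Do not press the plunger of the other dispenser, and leave the blue-grey stone lying under its spout.

Things in the scene. Friction and masses are not known exactly. Their poses are not given: they have to be found in the camera images.
- knob_blue (a point): Centre of the top of the red plunger knob to press (a disc 40 mm across, flat top 32 mm), 165 mm above the bench when up. It moves straight down only, 22 mm in all, and springs back up: 12 mm soft (2.5 to 5.5 N) to the first stop; there about 8 N is needed to go on; then 10 mm stiffer (8 to 14 N) to the hard second stop, 143 mm above the bench. Closed fingers can press it.
- oiler_1: The dispenser over the blue-grey stone, screwed down. Origin: on the bench under the knob's axis; its spout points along its -x, away from the robot; z up. White base plate 150 x 170 x 12 mm (x from -110 to 40 mm), white bottle 66 mm across, black collar up to 121 mm, brass sleeve below the knob, thin steel spout that reaches out to x = -70 mm at 107 mm height, then down to 57 mm.
- knob_grey (a point): Centre of the top of the red plunger knob of the other dispenser, which is the same in every way but stands over a smaller, brownish grey slip stone (40 x 110 x 13 mm). Not to be pressed.
- blue_stone: The blue-grey sharpening stone, 50 x 150 x 25 mm (x, y, z), lying loose on the base plate (12 mm above the bench) with its middle under the spout, 70 mm from the axis of the knob to press. Origin: centre of its underside; y is its long axis, z up.

How it is judged:
On the way, in this order (a step that is already met when the one before it is completed fails the run):
1. the plunger over the blue-grey stone is pressed past the first stop to the second stop (18 mm or more of its 22 mm) and kept there 0.3 s (height (world z) of knob_blue below 0.147 m), for 0.3 s.
2. the plunger has risen all the way up again (height (world z) of knob_blue above 0.162 m), for 0.2 s.
At the end, for the whole second after the job is handed in: Both plungers are fully up (within 3 mm) and the blue-grey stone lies at rest within 20 mm of where it was, under its spout (height (world z) of each of knob_blue, knob_grey above 0.162 m and distance of blue_stone from where it was at the start of the episode below 0.02 m and linear speed of blue_stone below 0.02 m/s); the robot touches nothing.
It fails at once if the other dispenser's plunger is pressed (more than 6 mm) (height (world z) of knob_grey below 0.159 m).
It fails at once if the blue-grey stone is pushed away (more than 30 mm) (distance of blue_stone from where it was at the start of the episode above 0.03 m).
It also fails if it takes over 29 s, if anything falls off the work surface, if the arm or the gripper's body presses on something with over 40 N, if the wrist force passes 120 N, or if a joint passes its speed limit or range.

## Working session

There is one attempt and no reset: what is moved stays moved. The work goes in short steps, Python scripts to look and compute and a shell command to move; the robot and the scene stay as the last step left them, time stands still between calls to the robot, and variables do not carry over. Pictures are saved under pics/ and viewed, and the job is handed in when it is done.

```bash
mkdir -p pics; python3 - <<'E'
from rig import *
import cv2
s=state();print(s['time'],s['position'],s['ee_rot'],s['width'],s['ft_force'],hold_point_z)
for c in('top','side'):
    d=camera(c);cv2.imwrite(f'pics/{c}1.png',cv2.cvtColor(d['pixels'],cv2.COLOR_RGB2BGR))
    print(c,d['camera_matrix'],d['R'],d['t'])
    for n in('knob_blue','knob_grey','blue_stone','oiler_1'):
        for r in find_in(n,c):print(c,n,r)
print(state()['time'])
E
```

```text
0.0 [0.18159775 0.54481203 0.23038675] [ 0.25097593  1.55647478 -0.25416003] 0.0858944019069649 [-0.40767749 -0.48286933  0.29796196] 0.0187
top [[357.65877599   0.         261.50628321]
 [  0.         357.65877599 187.18915132]
 [  0.           0.           1.        ]] [[-0.03054108 -0.99933749 -0.01979449]
 [-0.98882676  0.03309886 -0.14534823]
 [ 0.14590711  0.01513423 -0.98918253]] [-0.17774057  0.55106902  0.87802949]
top knob_blue {'extent': [334.9, 162.5, 357.1, 177.4], 'confidence': 0.82}
top knob_grey {'extent': [175.7, 170.9, 191.1, 185.7], 'confidence': 0.74}
top blue_stone {'extent': [306.0, 144.5, 363.2, 165.7], 'confidence': 0.86}
top oiler_1 {'extent': [297.6, 136.8, 365.7, 201.6], 'confidence': 0.97}
side [[368.32224641   0.         251.30995967]
 [  0.         368.32224641 194.57611271]
 [  0.           0.           1.        ]] [[-0.98031825 -0.19648188 -0.01926119]
 [-0.0644821   0.41087394 -0.90940896]
 [ 0.1865963  -0.89026821 -0.41545679]] [0.49444983 0.25887027 0.61228597]
side knob_blue {'extent': [253.3, 164.9, 264.2, 171.4], 'confidence': 0.58}
side knob_grey {'extent': [215.7, 225.8, 236.1, 241.4], 'confidence': 0.81}
side blue_stone {'extent': [216.9, 191.3, 250.9, 224.0], 'confidence': 0.9}
side oiler_1 {'extent': [212.9, 162.7, 278.6, 236.5], 'confidence': 0.72}
0.5
```

View pics/top1.png

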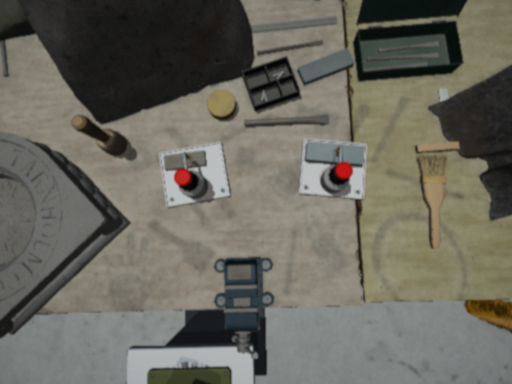

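View pics/side1.png

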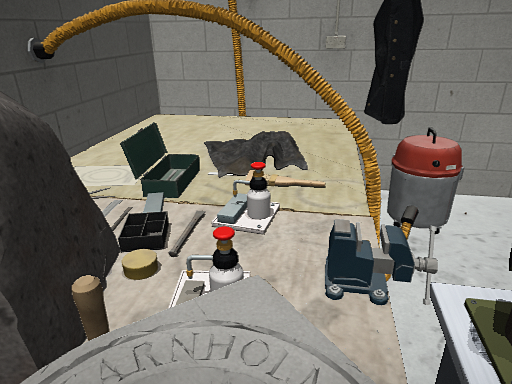

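The top picture shows two dispensers. The right one has its red knob at about (343,173), over the larger blue-grey stone at (334,153). The left one has its knob at about (183,178), over the small brownish stone. In the side picture the target is the farther one, with its knob at about (258,166). A vise stands at (243,290) in the top view. Next I measure the positions from the red blobs.

```bash
cat > h.py <<'E'
import numpy as np,cv2
def ray(d,u,v,z):
    K,R,t=d['camera_matrix'],d['R'],np.array(d['t'])
    o=-R.T@t; r=R.T@np.linalg.inv(K)@[u,v,1]
    return o+r*(z-o[2])/r[2]
def proj(d,X):
    p=d['camera_matrix']@(d['R']@np.array(X)+d['t']);return p[:2]/p[2]
E
python3 - <<'E'
from h import *; from rig import *
for c in('top','side'):
    d=camera(c);p=d['pixels'].astype(int)
    m=((p[...,0]>150)&(p[...,1]<70)&(p[...,2]<70)).astype('uint8')
    n,l,st,ce=cv2.connectedComponentsWithStats(m)
    for i in range(1,n):
        if 15<st[i][4]: print(c,st[i],ce[i],ray(d,*ce[i],.16),ray(d,*ce[i],.165))
    if c=='top':
        print('stone',ray(d,334.5,153,.037))
        print('plate corners',[ray(d,*q,.012).round(3) for q in((303,142),(367,143),(364,199),(299,194))])
        for z in(0,.1): print('vise',ray(d,217,262,z),ray(d,272,305,z))
E
```

```text
top [336 162  16  16 193] [343.68911917 169.78756477] [ 0.56017331 -0.38111034  0.16      ] [ 0.55922566 -0.38001521  0.165     ]
top [175 169  15  16 185] [181.84864865 176.33513514] [ 0.55769946 -0.01959148  0.16      ] [ 0.55676757 -0.02079869  0.165     ]
stone [ 0.62853899 -0.38717176  0.037     ]
plate corners [array([ 0.668, -0.31 ,  0.012]), array([ 0.659, -0.48 ,  0.012]), array([ 0.509, -0.461,  0.012]), array([ 0.528, -0.293,  0.012])]
vise [ 0.35829342 -0.07310395  0.        ] [ 0.24678351 -0.21214181  0.        ]
vise [ 0.36390961 -0.08749877  0.1       ] [ 0.26419833 -0.21182535  0.1       ]
side [251 162  14   6  64] [257.765625 164.359375] [ 0.56090874 -0.38645994  0.16      ] [ 0.55834851 -0.37286888  0.165     ]
side [213 226  21  12 192] [223.17708333 231.984375  ] [ 0.5579941 -0.0226903  0.16     ] [ 0.55547681 -0.0144595   0.165     ]
```

The knob is at about (0.559, -0.381). The stone is 69 mm from it, which matches the expected 70 mm. I go there by an arc that keeps clear of the inner reach limit, with the fingers shutting on the way.

```bash
python3 -m inch '[[[0,3,-3.5,1.5,0],[0,3.8,-3.8,1,0],[0,3.8,-3.8,1,0],[0,3.8,-3.8,1,0],[0,3.8,-3.8,1,0],[0,3.8,-3.8,0.5,0],[0,3.8,-3.8,0,0],[0,3.8,-3.8,0,0],[0,3,-4,0,0],[0,0,0,0,0]]]'
```

```text
time: 1.85
position: [0.5177, 0.1941, 0.2945]
ee_rot: [0.253, 1.55, -0.246]
ft_force: [0.6, -0.2, -0.3]
width: -0.0
```

```bash
python3 -m inch '[[[0,0.5,-5.7,0,0],[0,0.5,-5.7,0,0],[0,0.5,-5.7,0,0],[0,0.5,-5.7,0,0],[0,0.5,-5.7,0,0],[0,0.5,-5.7,0,0],[0,0.4,-5.7,0,0],[0,0.4,-5.7,0,0],[0,0.4,-5.7,0,0],[0,0.3,-5.7,0,0]]]'
```

```text
time: 3.1
position: [0.5628, -0.378, 0.2958]
ee_rot: [0.247, 1.549, -0.227]
ft_force: [1.1, -0.2, 0.3]
width: 0.0002
```

```bash
python3 -m inch '[[[0,0,0,-2,0],[0,0,0,0,0]]]'
```

```text
time: 3.35
position: [0.5631, -0.3813, 0.2742]
ee_rot: [0.25, 1.549, -0.23]
ft_force: [-0.1, 0.6, -1.1]
width: -0.0001
```

```bash
python3 -m inch '[[[0,-0.3,0,-4,0],[0,0,0,-4,0],[0,0,0,-0.8,0],[0,0,0,0,0]]]'
python3 - <<'E'
from h import *; from rig import *
s=state();print(s['position'])
o=[]
for c in('top','side'):
    d=camera(c);p=cv2.cvtColor(d['pixels'],cv2.COLOR_RGB2BGR)
    for X in((.5595,-.381,.165),s['position']):
        u=proj(d,X);print(c,u);cv2.circle(p,tuple(int(round(a)) for a in u),1,(0,255,0),-1)
    u=proj(d,s['position']).astype(int);q=p[max(0,u[1]-50):u[1]+50,u[0]-60:u[0]+60]
    o.append(cv2.resize(q,(480,400)) [:, :390])
cv2.imwrite('pics/c2.png',np.hstack(o))
E
```

```text
time: 3.85
position: [0.5636, -0.3779, 0.19]
ee_rot: [0.244, 1.542, -0.228]
ft_force: [0.0, 0.6, -0.2]
width: 0.0
[ 0.56363819 -0.37794272  0.19004041]
top [344.12788495 169.6506662 ]
top [345.01178955 165.53870804]
side [257.89176946 163.31348705]
side [256.03348479 154.68843126]
```

View pics/c2.png

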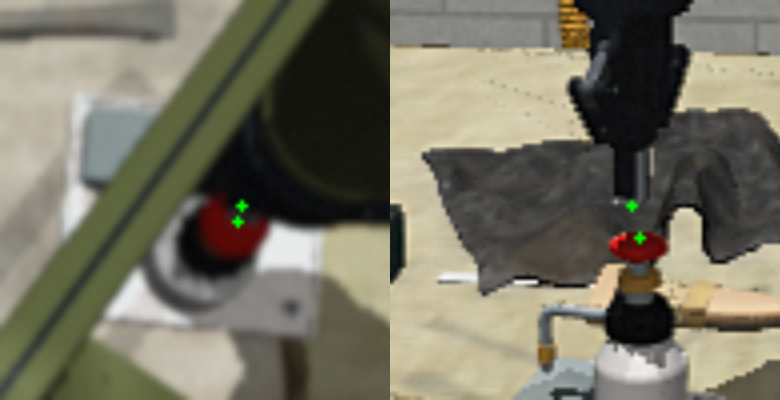

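The tip is right over the target knob, about 25 mm up, and the dot projected from the knob lands on the red disc at (258,163) in the side view. I shift by the few mm left over and press.

```bash
python3 -m inch '[[[0,-0.3,-0.2,-1.5,0],[0,0,0,-1,0],[0,0,0,-0.8,0],[0,0,0,0,0]]]'
```

```text
time: 4.45
position: [0.5628, -0.382, 0.1601]
ee_rot: [0.241, 1.534, -0.231]
ft_force: [-0.0, 0.5, 2.7]
width: -0.0001
```

```bash
python3 -m inch '[[[0,-0.2,0,-0.7,0],[0,0,0,-0.7,0],[0,0,0,-0.4,0]]]'
```

```text
time: 4.82
position: [0.5629, -0.3822, 0.1468]
ee_rot: [0.24, 1.528, -0.232]
ft_force: [-4.7, 2.9, 11.5]
width: -0.0003
```

```bash
python3 -m inch '[[[0,0,0,-0.5,0],[0,0,0,-0.3,0]]]'
```

```text
time: 5.08
position: [0.5629, -0.3823, 0.1438]
ee_rot: [0.238, 1.525, -0.233]
ft_force: [-3.5, 2.9, 13.9]
width: -0.0002
```

```bash
python3 -m inch '[[[0,0,0,-0.5,0],[0,0,0,-0.4,0],[0,0,0,-0.3,0],[0,0,0,-0.3,0]]]'
```

```text
time: 5.58
position: [0.5629, -0.3822, 0.1435]
ee_rot: [0.235, 1.518, -0.236]
ft_force: [-3.2, 2.6, 13.5]
width: -0.0001
```

```bash
python3 -m inch '[[[0,0,0,-0.8,0],[0,0,0,-0.8,0],[0,0,0,-0.6,0],[0,0,0,-0.6,0]]]'
python3 - <<'E'
from h import *; from rig import *
d=camera('side');p=cv2.cvtColor(d['pixels'],cv2.COLOR_RGB2BGR)
cv2.imwrite('pics/s3.png',cv2.resize(p[120:220,200:320],(720,600)))
s=state();print(s['position'],s['ft_force'])
q=d['pixels'].astype(int);m=((q[...,0]>150)&(q[...,1]<70)&(q[...,2]<70)).astype('uint8')
n,l,st,ce=cv2.connectedComponentsWithStats(m)
for i in range(1,n):
  if st[i][4]>15: print(st[i],ce[i])
for z in(.165,.153,.147,.143):print(z,proj(d,(.5595,-.381,z)))
E
```

```text
time: 6.08
position: [0.563, -0.3823, 0.143]
ee_rot: [0.227, 1.504, -0.241]
ft_force: [-7.3, 5.6, 25.8]
width: 0.0001
[ 0.56300807 -0.38237807  0.14294888] [-8.01525728  5.052891   27.22994856]
[417 149  28   6  41] [431.51219512 151.73170732]
[213 226  22  12 193] [223.21243523 231.93782383]
0.165 [257.89176946 163.31348705]
0.153 [257.94449311 167.52115349]
0.147 [257.97065677 169.60917164]
0.143 [257.98802649 170.99538004]
```

View pics/s3.png

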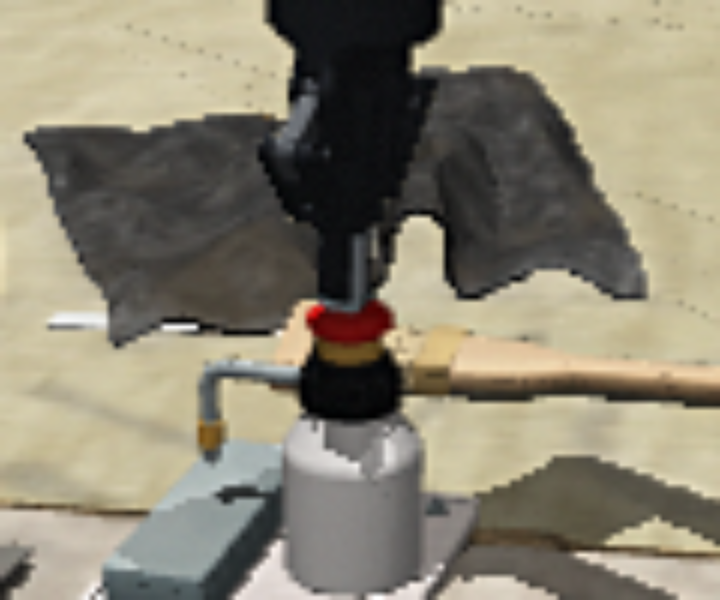

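The knob is on its hard second stop: z = 0.143 m, and the force has gone past the spring's 14 N to 26 N. In the side picture it sits right above the black collar at about (258,172), so it has visibly dropped. I hold it briefly and then go straight up.

```bash
python3 -m inch '[[[0,0,0,-0.5,0],[0,0,0,-0.5,0],[0,0,0,-0.5,0],[0,0,0,-0.5,0]]]' && python3 -m inch '[[[0,0,0,1.5,0],[0,0,0,2,0],[0,0,0,3,0],[0,0,0,4,0],[0,0,0,4,0],[0,0,0,0,0],[0,0,0,0,0]]]'
python3 - <<'E'
from h import *; from rig import *
d=camera('side');p=cv2.cvtColor(d['pixels'],cv2.COLOR_RGB2BGR)
cv2.imwrite('pics/s4.png',cv2.resize(p[110:290,160:376],(720,600)))
s=state();print(s['position'],s['ft_force'])
def blobs(d,c):
  q=d['pixels'].astype(int);m=((q[...,0]>150)&(q[...,1]<70)&(q[...,2]<70)).astype('uint8')
  n,l,st,ce=cv2.connectedComponentsWithStats(m)
  for i in range(1,n):
    if st[i][4]>15: print(c,st[i],ce[i])
blobs(d,'side')
print(find_in('blue_stone','side'))
E
```

```text
time: 6.62
position: [0.563, -0.3823, 0.1431]
ee_rot: [0.221, 1.493, -0.245]
ft_force: [-7.1, 5.2, 23.0]
width: -0.0
time: 7.5
position: [0.5613, -0.382, 0.294]
ee_rot: [0.221, 1.493, -0.246]
ft_force: [0.2, -0.7, -0.8]
width: -0.0
[ 0.56148629 -0.3821532   0.29421097] [-0.56994638  0.63159175  0.61607845]
side [423 150  22   4  30] [433.7        151.66666667]
side [251 162  10   6  43] [255.76744186 164.51162791]
side [213 226  21  12 192] [223.15625 231.9375 ]
[{'extent': [217.0, 192.1, 247.5, 227.1], 'confidence': 0.82}]
```

View pics/s4.png

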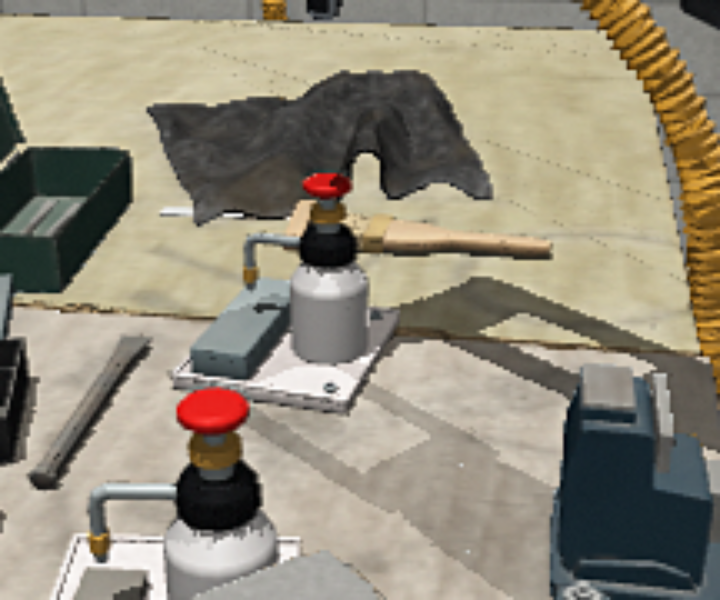

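The target knob is back up: its blob top is at row 162, as at the start. The other knob is unchanged at (223,232), and the stone still lies under its spout. The tool is clear, so I hand in.

```bash
python3 -c "
from rig import *
print(sign_off())"
```

```text
the job is handed in; nothing more can be done
None
```

I pressed the plunger over the blue-grey stone to its second stop, let it rise fully, and handed the job in at about 7.6 s. No verdict was reported.

- **Press:** With the fingers shut, the tool stood at z = 0.143 to 0.144 m from about 5.1 s to 6.6 s. The force rose from about 14 N to 23–27 N, more than the spring's 14 N, so the plunger was on the hard stop.
- **Release:** The tool went straight up to 0.294 m, with about zero force on it. In the side picture, the top of the knob is back at image row 162, as at the start. Its blob measured narrower than before (10 pixels against 14). I put that down to shadow and did not check it further.
- **Other dispenser and stone:** The other plunger's blob is unchanged at (223,232). The stone still lies under its spout: its detected box differs by up to about 3 pixels, and I saw no shift in the picture.
- **Small disagreements:** The tool was about 3 mm off the knob's measured centre in x, well within the flat top. It also tilted a few degrees while pressing, with no visible effect.
- **Not checked:** I took no top-camera picture after the press.

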